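Put the box spanners back on the clip rail

TASK

Move the four steel box spanners from the notched wooden carrying rack to the aluminium clip rail, snapping each one down into the pair of spring clips made for its thickness - the thinnest in the narrowest clips, and so on up to the thickest in the widest. Each must be pressed fully home and sit centred along its holder; leave the mug beside the rail where it stands.

Things in the scene. Friction and masses are not known exactly. Their poses are not given: they have to be found in the camera images.
- spanner_12: thinnest and shortest of four plain steel tubular box spanners: round tube 12 mm in diameter, 104 mm long, about 50 g, a hexagon socket at each end (ends alike). Origin at the middle of the tube on its axis; x along the tube, y and z turn as it rolls. It starts lying level in the wooden rack, axis 42 mm above the worktop, the next one 80 mm away.
- spanner_18: second thinnest of four plain steel tubular box spanners: round tube 18 mm in diameter, 118 mm long, about 90 g, a hexagon socket at each end (ends alike). Origin at the middle of the tube on its axis; x along the tube, y and z turn as it rolls. It starts lying level in the wooden rack, axis 47 mm above the worktop, the next one 80 mm away.
- spanner_25: second thickest of four plain steel tubular box spanners: round tube 25 mm in diameter, 132 mm long, about 150 g, a hexagon socket at each end (ends alike). Origin at the middle of the tube on its axis; x along the tube, y and z turn as it rolls. It starts lying level in the wooden rack, axis 52 mm above the worktop, the next one 80 mm away.
- spanner_33: thickest and longest of four plain steel tubular box spanners: round tube 33 mm in diameter, 146 mm long, about 240 g, a hexagon socket at each end (ends alike). Origin at the middle of the tube on its axis; x along the tube, y and z turn as it rolls. It starts lying level in the wooden rack, axis 57 mm above the worktop, the next one 80 mm away.
- clip_12: narrowest of four fixed clip holders on the rail, for the 12 mm spanner: two pairs of steel leaves, mouths up, 12 mm wide, 36 mm either side of the middle. Origin: middle of carrier's underside, 8 mm over the worktop; x along the spanner, z up. Home: spanner's axis 38 mm above origin. Lips 55 mm up catch it 7 mm off-centre; press straight down, about 8 N to snap in. Between the pairs it is only 6 mm high. Next holder 80 mm away.
- clip_18: second narrowest of four fixed clip holders on the rail, for the 18 mm spanner: two pairs of steel leaves, mouths up, 12 mm wide, 36 mm either side of the middle. Origin: middle of carrier's underside, 8 mm over the worktop; x along the spanner, z up. Home: spanner's axis 38 mm above origin. Lips 57 mm up catch it 7 mm off-centre; press straight down, about 8 N to snap in. Between the pairs it is only 6 mm high. Next holder 80 mm away.
- clip_25: second widest of four fixed clip holders on the rail, for the 25 mm spanner: two pairs of steel leaves, mouths up, 12 mm wide, 36 mm either side of the middle. Origin: middle of carrier's underside, 8 mm over the worktop; x along the spanner, z up. Home: spanner's axis 38 mm above origin. Lips 59 mm up catch it 7 mm off-centre; press straight down, about 8 N to snap in. Between the pairs it is only 6 mm high. Next holder 80 mm away.
- clip_33: widest of four fixed clip holders on the rail, for the 33 mm spanner: two pairs of steel leaves, mouths up, 12 mm wide, 36 mm either side of the middle. Origin: middle of carrier's underside, 8 mm over the worktop; x along the spanner, z up. Home: spanner's axis 38 mm above origin. Lips 62 mm up catch it 7 mm off-centre; press straight down, about 8 N to snap in. Between the pairs it is only 6 mm high. Next holder 80 mm away.
- carry_rack: fixed light-wood rack 330 mm long (y) and 110 mm deep (x), origin at the middle of its underside. Two boards 12 mm thick, 36 mm either side of the middle and 54 mm high, have four 90-degree V notches 80 mm apart, in which the spanners lie along x; 60 mm clear between the boards, where the base is 10 mm high (18 mm cross-bars only at the far ends).
- mug: white mug, 92 mm across, 95 mm high, standing loose beside one end of the rail, about 250 mm from its middle; origin at the centre of its underside, z up. To be left where it stands.
Not all that is in view belongs to the job. Leave any green look-alike of the spanner_12 alone.

How it is judged (in metres and radians):
At the end, for the whole second after the job is handed in: Each spanner lies still in the clip holder of its own diameter: axis between 4 mm above and 4 mm below the seated height (38 mm above the holder's origin), within 8 mm sideways and 15 mm lengthways of the holder's middle, and parallel to the holder's x within 0.12 rad; all released (z of spanner_12 in the frame of clip_12 between 0.034 and 0.042 m and y of spanner_12 in the frame of clip_12 between -0.008 and 0.008 m and x of spanner_12 in the frame of clip_12 between -0.015 and 0.015 m and angle between the x axis of spanner_12 and the x axis of clip_12, either way round below 0.12 rad and linear speed of each of spanner_12, spanner_18, spanner_25, spanner_33 below 0.02 m/s and z of spanner_18 in the frame of clip_18 between 0.034 and 0.042 m and y of spanner_18 in the frame of clip_18 between -0.008 and 0.008 m and x of spanner_18 in the frame of clip_18 between -0.015 and 0.015 m and angle between the x axis of spanner_18 and the x axis of clip_18, either way round below 0.12 rad and z of spanner_25 in the frame of clip_25 between 0.034 and 0.042 m and y of spanner_25 in the frame of clip_25 between -0.008 and 0.008 m and x of spanner_25 in the frame of clip_25 between -0.015 and 0.015 m and angle between the x axis of spanner_25 and the x axis of clip_25, either way round below 0.12 rad and z of spanner_33 in the frame of clip_33 between 0.034 and 0.042 m and y of spanner_33 in the frame of clip_33 between -0.008 and 0.008 m and x of spanner_33 in the frame of clip_33 between -0.015 and 0.015 m and angle between the x axis of spanner_33 and the x axis of clip_33, either way round below 0.12 rad); the robot touches nothing.
It fails at once if the mug is pushed more than 30 mm or tipped (distance of mug from where it was at the start of the episode above 0.03 m or angle between mug's own z axis and vertical above 0.35 rad).
It also fails if it takes over 106 s, if anything falls off the work surface, if the arm or the gripper's body presses on something with over 40 N, if the wrist force passes 120 N, or if a joint passes its speed limit or range.

ROBOT

A 7-joint arm with a two-finger parallel gripper is mounted at the origin on a cart in front of the work surface, level with it; the furniture and walls round the work are solid. World frame = base frame: x ahead of the robot, y to its left, z up, the work surface at z = 0. Lengths are in m, angles in degrees, forces in N, time in s.
With the tool pointing down it reaches from about 0.425 to 0.825 m from the base axis. Payload 3.6 kg.
Tool frame: the origin (TCP) lies midway between the tips of the shut fingers; the grasp point (between the pads) lies arm.grasp_offset behind it (arm.grasp_offset is the distance from the TCP to the grasp point, in m); z points along the fingers, y is the line along which they close (so a half turn about z gives the same grasp; the last joint's range is limited). The gripper opens to 93 mm and grips with 3 to 60 N. Pads are 15 mm wide; open, the fingers measure 128 mm over their backs; the gripper's body (75 mm by 188 mm) begins 65 mm behind the grasp point.
Start: joints at [-1.518, 35.231, -0.722, 81.555, 0.464, 63.22, -2.315], TCP at [0.65, 0, 0.219] pointing down, gripper open.
Joint ranges: [-178.69, 178.69], [-17.37, 117.87], [-77.05, 75.6], [15.02, 138.74], [-78.02, 258.01], [0.78, 113.62], [-162.83, 162.83]. Speed limits (degrees/s): [159.86, 159.86, 180, 180, 180, 180, 180].

INTERFACE

Orientations are given as [roll, pitch, yaw] about the fixed x, y, z axes, in that order (R = Rz(yaw) Ry(pitch) Rx(roll)).
In Python, from station import arm gives the robot as it stands.
- The arm moves only by the shell command python3 -m inch 'ROWS' [FORCE]. ROWS is JSON, a list of rows, each a list of 7 numbers: the opening, from -1 (shut) to 1 (fully open), so that 0 is half open, then the shift along the tool's x, y, z each as a share of 100 mm, from -1 to 1, then the turn, a rotation vector about the tool's x, y, z each as a share of 4 degrees, from -1 to 1. A call has exactly 10 rows; each row shifts and turns the commanded pose from where the row before left it, along the tool's axes as they then stand; what a row does not reach is not made up. A row lasts 1/12 s, in which the tool goes at most 41.7 mm and 7.16 degrees, less where a joint would pass 70% of its speed; a pose out of reach is approached as far as the arm can. A call with a number of a shift or a turn outside -1 to 1 is refused whole. A call with a gripper value outside its range is refused whole. The fingers move at their own pace and stop on an object; FORCE is the grip in N (left out, the last holds). Time passes only in rows, so rows that do not move let the fingers close, or fill a call up. It gives the time, the measured TCP pose, the force, the opening and the grip force at its end, in the units of the state.
- arm.observe(): the state, without advancing time (a new reading comes with each control period).
- arm.grab_frame(name): name is "scene" or "side" or "wrist"; returns a dict with "color" (384x512x3 uint8, red, green, blue), "depth" (384x512 float32, m along the optical axis (not along the pixel's ray), 0 where there is no reading), "intrinsics" (3x3 intrinsics, pixels), "xyz" and "orientation" of the camera in the world. Camera axes: x right, y down, z forward; pixel columns grow to the right and rows downward; lengths in m; the calibration is good to about 2 mm. A picture is of the moment at which its call begins.
- arm.job_done(): hands the job in; it is judged then, once.
The state is a dict: "time": time; "joints": joint angles; "joint_velocities": joint speeds; "effort": joint torques, N m; "ee_pos": TCP position; "orientation": TCP orientation; "contact_force": force on the tool from outside, world axes, zero at the start; "torque": the same for the moment, N m; "gripper_width": finger opening in m; "grasp_force": force on a finger pad.
Only numpy, scipy, OpenCV 4.12 (cv2) and the standard library are available. Lean on these libraries where they do the work, as an engineer would, in place of code of your own. Each camera call takes 0.05 s, during which the arm holds its last target. There are 200 camera calls.

## Working session

There is one attempt and no reset: what is moved stays moved. The work goes in short steps, Python scripts to look and compute and a shell command to move; the robot and the scene stay as the last step left them, time stands still between calls to the robot, and variables do not carry over. Pictures are saved under pics/ and viewed, at most 14 in all, crops included, and the job is handed in when it is done.

```bash
ls; mkdir -p pics; python3 - <<'E'
from station import arm
import cv2,numpy as np
print(arm.observe(),arm.grasp_offset)
ims=[]
for n in("scene","side"):
    f=arm.grab_frame(n);np.savez(f'{n}.npz',**f)
    print(n,f["intrinsics"].tolist(),f["xyz"],f["orientation"])
    cv2.imwrite(f'pics/{n}0.png',f["color"][...,::-1])
E
```

```text
pics
{'time': 0.0, 'joints': array([-1.51759962, 35.28920359, -0.71925531, 81.63979029,  0.4642205 ,
       63.21992295, -2.31467688]), 'joint_velocities': array([ 0.06440204, -0.07101171,  0.04987165,  0.06932638, -0.05209865,
        0.1325642 ,  0.03794525]), 'effort': array([ 5.37042069e-04, -4.58937871e+01,  2.08912762e-01, -1.65743172e+01,
       -6.11085235e-02,  2.03703978e-02,  2.53581929e-04]), 'ee_pos': array([ 6.49212966e-01, -3.47059708e-05,  2.17490753e-01]), 'orientation': array([-1.79854031e+02,  4.28360525e-03,  9.00002519e+01]), 'contact_force': array([0.38240331, 0.42220057, 0.65556153]), 'torque': array([-0.00968099, -0.00584525, -0.01701192]), 'grasp_force': 0.0, 'gripper_width': 0.09306104097443274} 0.0188
scene [[441.29887564251777, 0.0, 256.8156181105168], [0.0, 441.29887564251777, 190.2058911954652], [0.0, 0.0, 1.0]] [0.36713664 0.93740845 1.13964669] [-1.39730309e+02 -6.36173918e-02 -1.68193637e+02]
side [[365.3323879454395, 0.0, 255.66603154236796], [0.0, 365.3323879454395, 190.88200975442072], [0.0, 0.0, 1.0]] [ 0.38414273 -0.6551909   0.61055102] [-127.01222641   -0.17347854  -14.14111702]
```

View pics/scene0.png

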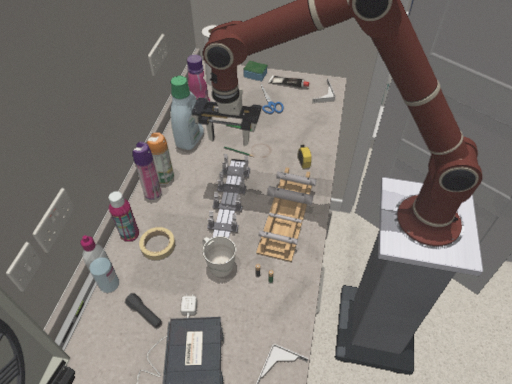

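View pics/side0.png

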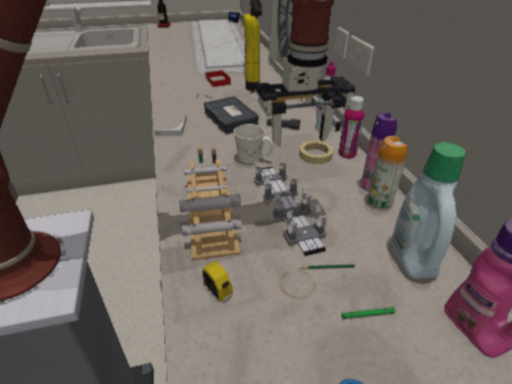

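The scene view shows the wooden rack at about (287,215) with four grey tubes across it, and the clip rail at about (229,200). The mug is at (220,257). The side view shows the green look-alike at (368,313), lying on the worktop away from the rack. I'll crop closer.

```bash
cat > h.py <<'E'
import numpy as np,cv2
from scipy.spatial.transform import Rotation as R
def rays(f,uv):
    K=f["intrinsics"];uv=np.atleast_2d(uv).astype(float)
    d=np.c_[(uv[:,0]-K[0,2])/K[0,0],(uv[:,1]-K[1,2])/K[1,1],np.ones(len(uv))]
    return d@R.from_euler('xyz',f["orientation"],degrees=True).as_matrix().T
def plane(f,uv,z):
    d=rays(f,uv);return f["xyz"]+d*((z-f["xyz"][2])/d[:,2])[:,None]
def cloud(f):
    h,w=f["depth"].shape;v,u=np.mgrid[:h,:w]
    d=rays(f,np.c_[u.ravel(),v.ravel()])
    return (f["xyz"]+d*f["depth"].reshape(-1,1)).reshape(h,w,3)
def proj(f,p):
    c=(np.atleast_2d(p)-f["xyz"])@R.from_euler('xyz',f["orientation"],degrees=True).as_matrix()
    return c[:,:2]/c[:,2:]*f["intrinsics"][0,0]+f["intrinsics"][:2,2]
E
python3 - <<'E'
from h import *
S=dict(np.load('scene.npz'));D=dict(np.load('side.npz'))
a=cv2.resize(S["color"][145:280,185:325],None,fx=4,fy=4,interpolation=2)
b=cv2.resize(D["color"][140:265,170:350],None,fx=4,fy=4,interpolation=2)
cv2.imwrite('pics/c1.png',a[...,::-1]);cv2.imwrite('pics/c2.png',b[...,::-1])
E
```

```text
(no output)
```

View pics/c1.png

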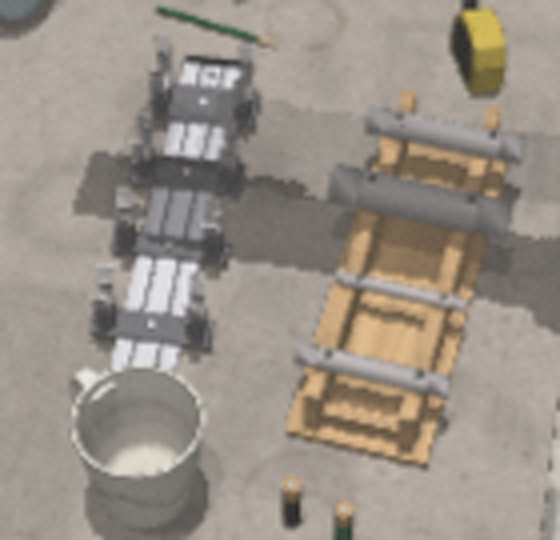

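View pics/c2.png

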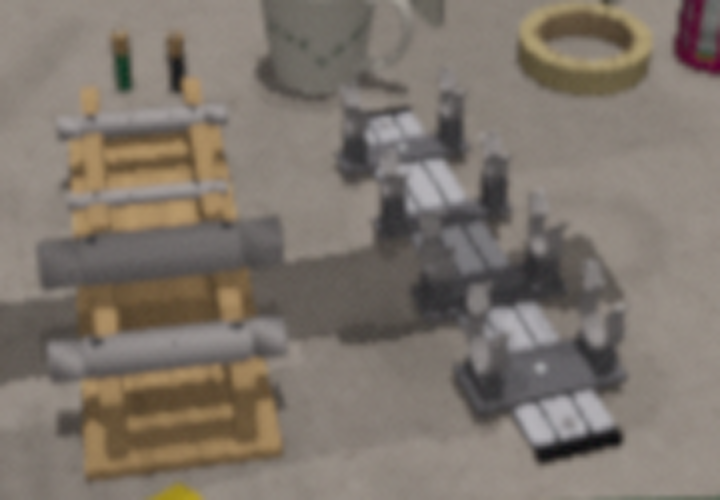

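The crop shows the four tubes from far to near: second thick (420,130), thickest (420,200), thinnest (400,290) and second thin (370,368). The holders are at (205,105), (190,170), (170,240) and (150,325). I can't tell the holder widths yet, so I'll get rough positions now and use the wrist view after.

```bash
python3 - <<'E'
from h import *
from station import arm
S=dict(np.load('scene.npz'))
g=lambda l:np.array([(185+x/4,145+y/4) for x,y in l])
print('tubes ends',plane(S,g([(372,120),(518,150),(335,185),(508,215),(338,278),(472,300),(300,355),(446,384)]),.05).round(3).tolist())
print('holders',plane(S,g([(205,105),(190,170),(170,240),(150,325)]),.015).round(3).tolist())
print('mug',plane(S,g([(140,415)]),.095).round(3).tolist())
C=cloud(S)
m=(C[...,2]>.03)&(C[...,2]<.09)&(C[...,0]>.35)&(C[...,0]<.8)&(abs(C[...,1])<.4)
print(m.sum(), S["depth"][200:205,285])
f=arm.grab_frame("wrist");np.savez('w0.npz',**f);print(f["xyz"],f["orientation"],f["intrinsics"][0])
cv2.imwrite('pics/w0.png',f["color"][...,::-1])
E
```

```text
tubes ends [[0.499, -0.046, 0.05], [0.376, -0.038, 0.05], [0.516, 0.03, 0.05], [0.376, 0.032, 0.05], [0.496, 0.122, 0.05], [0.392, 0.122, 0.05], [0.511, 0.198, 0.05], [0.4, 0.202, 0.05]]
holders [[0.648, -0.065, 0.015], [0.643, 0.01, 0.015], [0.641, 0.086, 0.015], [0.636, 0.171, 0.015]]
mug [[0.604, 0.301, 0.095]]
3011 [1.4514842 1.4518124 1.4554112 1.444166  1.4396846]
[0.648449   0.08325699 0.38414807] [1.62647579e+02 1.21173883e-01 3.37410121e-02] [307.9403271    0.         255.74436935]
```

View pics/w0.png

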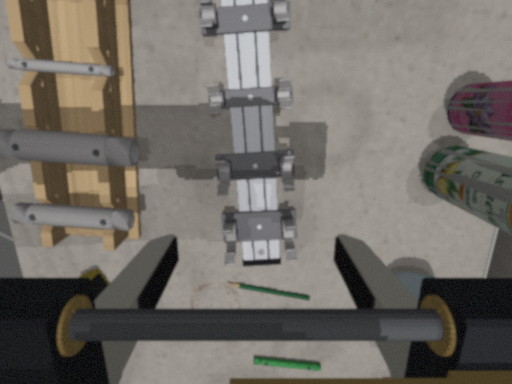

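The wrist view shows the holders at (245,15), (250,97), (255,165) and (258,228), and the tubes at (62,67), (70,147) and (75,216). The green look-alike is at (287,362). Next I'll turn to yaw 0 over the gap between rack and rail, so one view covers both.

```bash
python3 -m inch '[[0,0.18,-0.34,0,0,0,0],[0,0.18,-0.34,0,0,0,0],[0,0.18,-0.34,0,0,0,0],[0,0.18,-0.34,0,0,0,0],[0,0,0,0,0,0,1],[0,0,0,0,0,0,1],[0,0,0,0,0,0,1],[0,0,0,0,0,0,1],[0,0,0,0,0,0,1],[0,0,0,0,0,0,1]]' 40
python3 -m inch '[[0,0,0,0,0,0,1],[0,0,0,0,0,0,1],[0,0,0,0,0,0,1],[0,0,0,0,0,0,1],[0,0,0,0,0,0,1],[0,0,0,0,0,0,1],[0,0,0,0,0,0,1],[0,0,0,0,0,0,1],[0,0,0,0,0,0,1],[0,0,0,0,0,0,1]]'
python3 -m inch '[[0,0,0,0,0,0,1],[0,0,0,0,0,0,1],[0,0,0,0,0,0,1],[0,0,0,0,0,0,1],[0,0,0,0,0,0,1],[0,0,0,0,0,0,1],[0,0,0,0,0,0,0.5],[0,0,0,0,0,0,0],[0,0,0,0,0,0,0],[0,0,0,0,0,0,0]]'
python3 - <<'E'
from h import *
from station import arm
f=arm.grab_frame("wrist");np.savez('w1.npz',**f);print(f["xyz"],f["orientation"])
cv2.imwrite('pics/w1.png',cv2.resize(f["color"],(768,576),interpolation=2)[...,::-1])
E
```

```text
time: 0.98
ee_pos: [0.5137, 0.072, 0.2185]
orientation: [-180.0, 0.0, 65.8]
contact_force: [0.1, -0.3, -0.3]
gripper_width: 0.0466
grasp_force: 0.0
time: 1.82
ee_pos: [0.5137, 0.0721, 0.2184]
orientation: [-180.0, 0.0, 25.8]
contact_force: [-0.2, -0.1, 0.5]
gripper_width: 0.0465
grasp_force: 0.0
time: 2.65
ee_pos: [0.5138, 0.0721, 0.2185]
orientation: [-180.0, 0.0, 0.1]
contact_force: [-0.1, 0.1, -0.3]
gripper_width: 0.0469
grasp_force: 0.0
[0.59617569 0.07189564 0.38504163] [ 1.62637103e+02  3.02669643e-03 -8.99122773e+01]
```

View pics/w1.png

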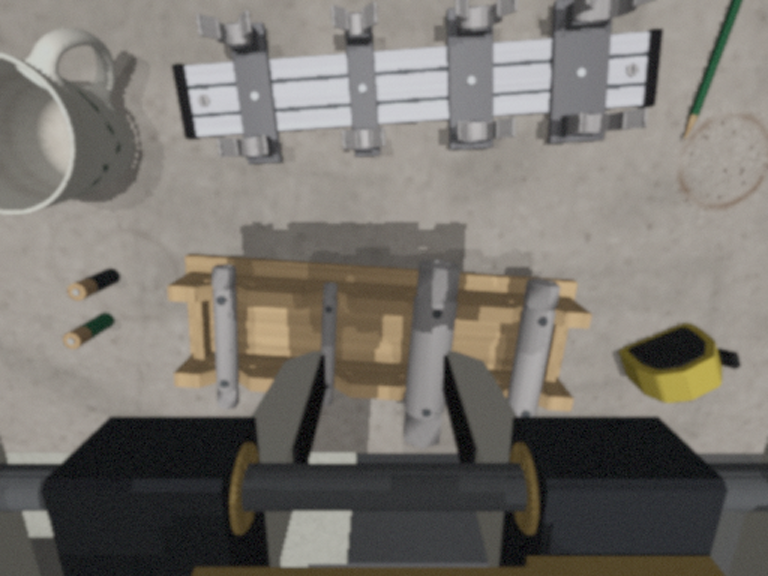

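The wrist view shows the holders from left to right by carrier width: 18 (254,95), 12 (362,88), 25 (471,80), 33 (581,72). The rack from left to right is 18 (225,335), 12 (329,340), 33 (431,350), 25 (533,350). Widths in the image match the descriptions, and the green look-alike is well away.

```bash
python3 - <<'E'
from h import *
f=dict(np.load('w1.npz'))
p=plane(f,np.array([(254,95),(362,88),(471,80),(581,72)])/1.5,.0145);print('screws',p.round(4).tolist())
d=p[0]-p[3];print('rail deg, holder x deg',np.degrees(np.arctan2(d[1],d[0]))-90, np.linalg.norm(d)/3)
for n,a,b,z in(("18",(222.5,268),(229,400),.047),("12",(330,283),(328,403),.042),("33",(441,263),(422,440),.057),("25",(542,282),(522,415),.052)):
    q=plane(f,np.array([a,b])/1.5,z);e=q[0]-q[1];print(n,q.round(4).tolist(),'mid',q.mean(0).round(4),'deg',np.degrees(np.arctan2(e[1],e[0])),'len',np.linalg.norm(e))
# rack boards tops
C=cloud(f)
# depth check along cloud: tube top ridge per tube
for n,u,v in(("18",225,340),("12",329,300),("33",431,340),("25",533,350)):
    print(n,C[int(v/1.5),int(u/1.5)].round(4))
# clip leaves: points with z>.045 in rail region
m=(C[...,2]>.045)&(C[...,2]<.085)&(C[...,0]>.57)&(C[...,0]<.72)&(C[...,1]>-.12)&(C[...,1]<.23)
P=C[m];print(len(P))
for k in range(4):
    for s in(1,-1):
        c=p[k]+np.array([s*.036,0,0]);j=(abs(P[:,:2]-c[:2])<[.02,.035]).all(1);Q=P[j]
        if len(Q):print(k,s,len(Q),Q.min(0).round(3),Q.max(0).round(3),Q.mean(0).round(4))
E
```

```text
screws [[0.636, 0.1679, 0.0145], [0.6409, 0.0879, 0.0145], [0.6464, 0.0079, 0.0145], [0.6518, -0.0721, 0.0145]]
rail deg, holder x deg 3.77879945244338 0.08014838486543593
18 [[0.5124, 0.193, 0.047], [0.4004, 0.1991, 0.047]] mid [0.4564 0.1961 0.047 ] deg -3.1290467577521746 len 0.11213101945295029
12 [[0.4994, 0.1131, 0.042], [0.3948, 0.1183, 0.042]] mid [0.4471 0.1157 0.042 ] deg -2.813963193143802 len 0.10468285940024544
33 [[0.5189, 0.03, 0.057], [0.3693, 0.0399, 0.057]] mid [0.4441 0.035  0.057 ] deg -3.7835508752916147 len 0.14989165418003406
25 [[0.5032, -0.0468, 0.052], [0.3898, -0.0421, 0.052]] mid [ 0.4465 -0.0444  0.052 ] deg -2.3492865053285574 len 0.11351441395617344
18 [0.4575 0.1945 0.0536]
12 [0.4873 0.1141 0.0474]
33 [0.4664 0.0377 0.0743]
25 [ 0.4533 -0.0411  0.0632]
2304
0 1 348 [0.664 0.154 0.046] [0.678 0.187 0.067] [0.6708 0.173  0.0599]
0 -1 266 [0.593 0.149 0.052] [0.606 0.182 0.067] [0.5995 0.1688 0.0603]
1 1 337 [0.67  0.076 0.047] [0.684 0.105 0.065] [0.6764 0.091  0.0581]
1 -1 252 [0.598 0.072 0.051] [0.612 0.1   0.065] [0.6049 0.0861 0.0585]
2 1 271 [ 0.675 -0.008  0.045] [0.686 0.03  0.07 ] [0.6801 0.01   0.0614]
2 -1 266 [ 0.604 -0.013  0.046] [0.617 0.024 0.071] [0.6106 0.003  0.063 ]
3 1 169 [ 0.68  -0.089  0.045] [ 0.689 -0.048  0.073] [ 0.6835 -0.0633  0.0565]
3 -1 395 [ 0.608 -0.095  0.045] [ 0.623 -0.052  0.073] [ 0.616  -0.0764  0.0617]
```

```bash
python3 -m inch '[[0,-0.144,-0.31,0,0,0,0],[0,-0.144,-0.31,0,0,0,0],[0,-0.144,-0.31,0,0,0,0],[0,-0.144,-0.31,0,0,0,0],[0,0,0,0,0,0,0.8],[0,0,0,0.35,0,0,0],[0,0,0,0.35,0,0,0],[0,0,0,0.35,0,0,0],[0,0,0,0.2,0,0,0],[0,0,0,0,0,0,0]]' 50
python3 - <<'E'
from h import *
from station import arm
f=arm.grab_frame("wrist");cv2.imwrite('pics/w2.png',f["color"][...,::-1]);print(f["xyz"])
E
```

```text
time: 3.53
ee_pos: [0.4533, 0.195, 0.09]
orientation: [179.8, 0.5, -3.2]
contact_force: [0.1, -0.3, -1.3]
gripper_width: 0.0466
grasp_force: 0.0
[0.53683104 0.1907105  0.25580645]
```

View pics/w2.png

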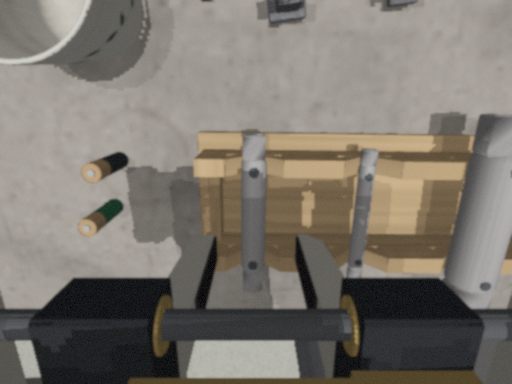

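The open fingers at (195,280) and (320,280) straddle the 18 mm tube at (255,230), with nothing else between them. I'll go down, close and lift.

```bash
python3 -m inch '[[0,0,0,0.2,0,0,0],[0,0,0,0.2,0,0,0],[0,0,0,0.17,0,0,0],[0,0,0,0.05,0,0,0],[0,0,0,0,0,0,0],[-1,0,0,0,0,0,0],[-1,0,0,0,0,0,0],[-1,0,0,0,0,0,0],[-1,0,0,0,0,0,0],[-1,0,0,0,0,0,0]]' 50
python3 -m inch '[[-1,0,0,0,0,0,0],[-1,0,0,0,0,0,0],[-1,0,0,-0.1,0,0,0],[-1,0,0,-0.2,0,0,0],[-1,0,0,-0.3,0,0,0],[-1,0,0,-0.3,0,0,0],[-1,0,0,0,0,0,-1],[-1,0,0,0,0,0,-0.7],[-1,0,0,0,0,0,0],[-1,0,0,0,0,0,0]]'
```

```text
time: 4.42
ee_pos: [0.4568, 0.1965, 0.0323]
orientation: [-179.9, -0.1, -3.2]
contact_force: [-0.1, 6.8, 2.1]
gripper_width: 0.0178
grasp_force: 5.1
time: 5.25
ee_pos: [0.4559, 0.1956, 0.1218]
orientation: [180.0, 0.0, 3.5]
contact_force: [-0.7, -0.0, -1.2]
gripper_width: 0.0164
grasp_force: 50.0
```

```bash
python3 -m inch '[[-1,0.2,0.04,0,0,0,0],[-1,0.3,0.065,0,0,0,0],[-1,0.3,0.065,0,0,0,0],[-1,0.3,0.065,0,0,0,0],[-1,0.3,0.065,0,0,0,0],[-1,0.3,0.065,0,0,0,0],[-1,0.08,0.024,0,0,0,0],[-1,0,0,0.25,0,0,0],[-1,0,0,0.2,0,0,0],[-1,0,0,0,0,0,0]]'
python3 - <<'E'
from h import *
from station import arm
print(arm.observe()["ee_pos"])
w=arm.grab_frame("wrist");np.savez("w3.npz",**w)
cv2.imwrite('pics/w3.png',cv2.resize(w["color"],(768,576))[...,::-1])
E
```

```text
time: 6.08
ee_pos: [0.632, 0.1677, 0.0714]
orientation: [179.9, 0.7, 3.5]
contact_force: [-1.0, -0.3, -1.7]
gripper_width: 0.0167
grasp_force: 50.0
[0.63197678 0.16766178 0.07141153]
```

View pics/w3.png

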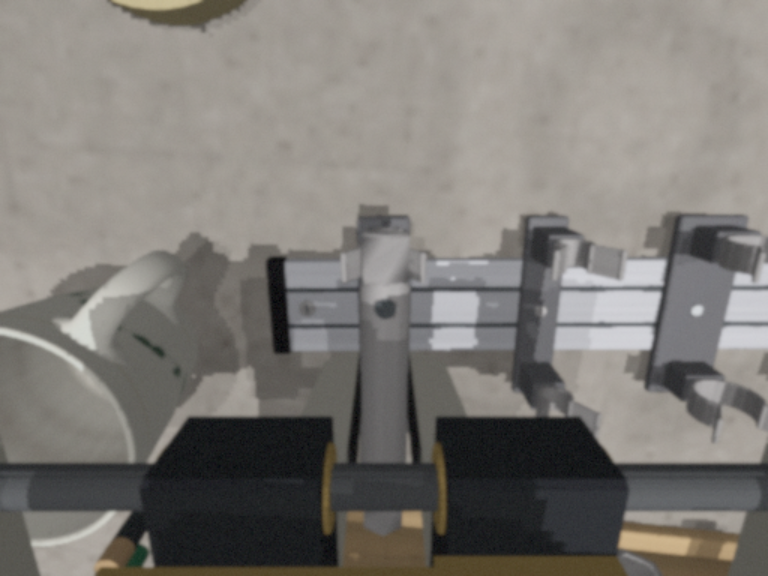

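The tube at (385,250) is centred between the lips of the 18 mm clip at (350,265) and (420,265). The gripper body will stay about 20 mm above the mug rim, so I can press down.

```bash
python3 -m inch '[[-1,0,0,0.08,0,0,0],[-1,0,0,0.08,0,0,0],[-1,0,0,0.06,0,0,0],[-1,0,0,0.05,0,0,0],[-1,0,0,0.05,0,0,0],[-1,0,0,0.04,0,0,0],[-1,0,0,0.04,0,0,0],[-1,0,0,0.02,0,0,0],[-1,0,0,0,0,0,0],[-1,0,0,0,0,0,0]]'
```

```text
time: 6.97
ee_pos: [0.6374, 0.1682, 0.0347]
orientation: [180.0, -0.1, 3.6]
contact_force: [2.7, 0.4, -1.2]
gripper_width: 0.017
grasp_force: 50.0
```

```bash
python3 -m inch '[[-1,0,0,0.02,0,0,0],[-1,0,0,0.02,0,0,0],[-1,0,0,0.01,0,0,0],[-1,0,0,0,0,0,0],[-1,0,0,0,0,0,0],[-1,0,0,0,0,0,0],[-1,0,0,0,0,0,0],[-1,0,0,0,0,0,0],[-1,0,0,0,0,0,0],[-1,0,0,0,0,0,0]]'
```

```text
time: 7.8
ee_pos: [0.6366, 0.1681, 0.0316]
orientation: [-180.0, -0.0, 3.6]
contact_force: [-2.5, -1.4, 9.7]
gripper_width: 0.017
grasp_force: 50.0
```

```bash
python3 -m inch '[[0,0,0,0,0,0,0],[0,0,0,0,0,0,0],[0,0,0,0,0,0,0],[0,0,0,0,0,0,0],[0,0,0,-0.1,0,0,0],[0,0,0,-0.3,0,0,0],[0,0,0,-0.3,0,0,0],[0,0,0,-0.2,0,0,0],[0,0,0,0,0,0,1],[0,0,0,0,0,0,0.7]]'
python3 -m inch '[[0,-0.26,0.105,0,0,0,0],[0,-0.3,0.105,0,0,0,0],[0,-0.325,0.105,0,0,0,0],[0,-0.325,0.105,0,0,0,0],[0,-0.325,0.105,0,0,0,0],[0,-0.325,0.105,0,0,0,0],[0,0,0,0.2,0,0,0],[0,0,0,0.2,0,0,0],[0,0,0,0,0,0,0],[0,0,0,0,0,0,0]]'
cat > chk.py <<'E'
import sys
from h import *
from station import arm
# top-of-tube check: scene cloud stripes round holder axes
H={"18":(.636,.168,9),"12":(.641,.088,6),"25":(.6463,.008,12.5),"33":(.6515,-.0715,16.5)}
for cam in sys.argv[1].split(','):
    f=arm.grab_frame(cam);np.savez('l_%s.npz'%cam,**f);C=cloud(f)
    for n in sys.argv[2:]:
        x,y,r=H[n];a=np.radians(3.6);d=C[...,:2]-[x,y]
        s=d@[np.cos(a),np.sin(a)];t=d@[-np.sin(a),np.cos(a)]
        m=(abs(t)<.02)&(abs(s)<.09)&(C[...,2]>.028)
        for lo,hi in((-.025,0),(0,.025)):
            k=m&(s>lo)&(s<hi);z=C[...,2][k]
            if k.sum()>5:
                top=np.percentile(z,95);kk=k&(C[...,2]>top-.003);print(cam,n,lo,'top',top.round(4),'axis',(top-r/1000).round(4),'y',t[kk].mean().round(4),k.sum())
        if m.sum():print('  s range',s[m].min().round(3),s[m].max().round(3))
print(arm.observe()["ee_pos"])
E
python3 chk.py wrist,scene 18
```

```text
time: 8.63
ee_pos: [0.6377, 0.1686, 0.1225]
orientation: [-179.9, -0.2, -3.4]
contact_force: [0.0, 0.2, -0.9]
gripper_width: 0.0466
grasp_force: 0.0
time: 9.47
ee_pos: [0.4471, 0.1158, 0.0798]
orientation: [180.0, 0.1, -3.2]
contact_force: [0.0, 0.1, 0.1]
gripper_width: 0.046
grasp_force: 0.0
  s range -0.06 -0.049
scene 18 -0.025 top 0.055 axis 0.046 y 0.0014 47
scene 18 0 top 0.055 axis 0.046 y 0.0032 46
  s range -0.057 0.06
[0.44829342 0.11598287 0.08050802]
```

Spanner 18 is home: axis at 46 mm and centred to about 2 mm. Now the 12.

```bash
python3 -m inch '[[0,0,0,0.2,0,0,0],[0,0,0,0.2,0,0,0],[0,0,0,0.12,0,0,0],[0,0,0,0.045,0,0,0],[0,0,0,0,0,0,0],[-1,0,0,0,0,0,0],[-1,0,0,0,0,0,0],[-1,0,0,0,0,0,0],[-1,0,0,0,0,0,0],[-1,0,0,0,0,0,0]]' 50
python3 -m inch '[[-1,0,0,0,0,0,0],[-1,0,0,0,0,0,0],[-1,0,0,-0.1,0,0,0],[-1,0,0,-0.2,0,0,0],[-1,0,0,-0.3,0,0,0],[-1,0,0,-0.35,0,0,0],[-1,0,0,0,0,0,-1],[-1,0,0,0,0,0,-0.7],[-1,0,0,0,0,0,0],[-1,0,0,0,0,0,0]]'
```

```text
time: 10.4
ee_pos: [0.4475, 0.116, 0.0236]
orientation: [-180.0, -0.1, -3.2]
contact_force: [-1.0, -0.3, -0.0]
gripper_width: 0.0182
grasp_force: 0.0
time: 11.23
ee_pos: [0.4468, 0.1155, 0.118]
orientation: [180.0, 0.0, 3.5]
contact_force: [-0.2, 0.0, -1.4]
gripper_width: 0.0106
grasp_force: 50.0
```

```bash
python3 -m inch '[[-1,0.2,0.04,0,0,0,0],[-1,0.3,0.065,0,0,0,0],[-1,0.33,0.065,0,0,0,0],[-1,0.33,0.065,0,0,0,0],[-1,0.33,0.065,0,0,0,0],[-1,0.3,0.065,0,0,0,0],[-1,0.123,0.036,0,0,0,0],[-1,0,0,0.25,0,0,0],[-1,0,0,0.2,0,0,0],[-1,0,0,0.035,0,0,0]]'
python3 -m inch '[[-1,0,0,0,0,0,0],[-1,0,0,0.06,0,0,0],[-1,0,0,0.06,0,0,0],[-1,0,0,0.06,0,0,0],[-1,0,0,0.05,0,0,0],[-1,0,0,0.05,0,0,0],[-1,0,0,0.04,0,0,0],[-1,0,0,0.04,0,0,0],[-1,0,0,0.04,0,0,0],[-1,0,0,0,0,0,0]]'
python3 -m inch '[[-1,0,0,0.02,0,0,0],[-1,0,0,0.01,0,0,0],[-1,0,0,0.01,0,0,0],[-1,0,0,0,0,0,0],[-1,0,0,0,0,0,0],[-1,0,0,0,0,0,0],[-1,0,0,0,0,0,0],[-1,0,0,0,0,0,0],[-1,0,0,0,0,0,0],[-1,0,0,0,0,0,0]]'
```

```text
time: 12.07
ee_pos: [0.6372, 0.0873, 0.0647]
orientation: [180.0, 0.6, 3.5]
contact_force: [-0.9, -0.0, -1.8]
gripper_width: 0.0109
grasp_force: 50.0
time: 12.9
ee_pos: [0.6415, 0.0882, 0.0298]
orientation: [-180.0, -0.1, 3.6]
contact_force: [0.8, 0.8, -0.1]
gripper_width: 0.0106
grasp_force: 50.0
time: 13.73
ee_pos: [0.641, 0.0881, 0.0271]
orientation: [-180.0, -0.1, 3.6]
contact_force: [-2.3, 0.2, 7.0]
gripper_width: 0.0107
grasp_force: 50.0
```

```bash
python3 -m inch '[[0.15,0,0,0,0,0,0],[0.15,0,0,0,0,0,0],[0.15,0,0,0,0,0,0],[0.15,0,0,0,0,0,0],[0.15,0,0,-0.14,0,0,0],[0.15,0,0,-0.3,0,0,0],[0.15,0,0,-0.3,0,0,0],[0.15,0,0,-0.2,0,0,0],[0.15,0,0,0,0,0,1],[0.15,0,0,0,0,0,0.7]]'
python3 -m inch '[[0.15,-0.3,0.105,0,0,0,0],[0.15,-0.327,0.107,0,0,0,0],[0.15,-0.327,0.107,0,0,0,0],[0.15,-0.327,0.107,0,0,0,0],[0.15,-0.327,0.107,0,0,0,0],[0.15,-0.327,0.106,0,0,0,0],[0.15,0,0,0.2,0,0,0],[0.15,0,0,0.1,0,0,0],[0.15,0,0,0,0,0,0],[0.15,0,0,0,0,0,0]]'
python3 chk.py scene 18 12
python3 - <<'E'
from h import *
from station import arm
w=arm.grab_frame("wrist")
cv2.imwrite('pics/w4.png',w["color"][...,::-1])
E
```

```text
time: 14.57
ee_pos: [0.6417, 0.0877, 0.1214]
orientation: [-180.0, -0.2, -3.4]
contact_force: [-0.0, -0.6, -0.2]
gripper_width: 0.0534
grasp_force: 0.0
time: 15.4
ee_pos: [0.4438, 0.0347, 0.0895]
orientation: [180.0, 0.1, -3.2]
contact_force: [-0.1, 0.4, -0.1]
gripper_width: 0.0532
grasp_force: 0.0
scene 18 -0.025 top 0.0538 axis 0.0448 y 0.0028 45
scene 18 0 top 0.0556 axis 0.0466 y 0.0037 46
  s range -0.057 0.059
scene 12 -0.025 top 0.0511 axis 0.0451 y 0.0029 30
scene 12 0 top 0.0513 axis 0.0453 y 0.0018 27
  s range -0.05 0.056
[0.44443766 0.03478441 0.08983397]
```

View pics/w4.png

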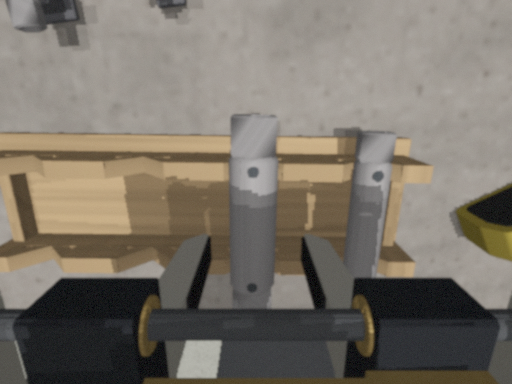

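The 18 and 12 are both seated. The fingers at (185,270) and (325,270) straddle the 33 mm tube at (253,210), clear of the 25 at (372,200).

```bash
python3 -m inch '[[0.15,0,0,0.2,0,0,0],[0.15,0,0,0.2,0,0,0],[0.15,0,0,0.1,0,0,0],[0.15,0,0,0.02,0,0,0],[0.15,0,0,0,0,0,0],[-1,0,0,0,0,0,0],[-1,0,0,0,0,0,0],[-1,0,0,0,0,0,0],[-1,0,0,0,0,0,0],[-1,0,0,0,0,0,0]]' 55
python3 -m inch '[[-1,0,0,0,0,0,0],[-1,0,0,-0.1,0,0,0],[-1,0,0,-0.2,0,0,0],[-1,0,0,-0.3,0,0,0],[-1,0,0,-0.3,0,0,0],[-1,0,0,0,0,0,-1],[-1,0,0,0,0,0,-0.7],[-1,0,0,0,0,0,0],[-1,0,0,0,0,0,0],[-1,0,0,0,0,0,0]]'
```

```text
time: 16.33
ee_pos: [0.4447, 0.037, 0.0384]
orientation: [-179.8, -0.1, -3.1]
contact_force: [-0.3, 5.6, 3.8]
gripper_width: 0.0319
grasp_force: 55.0
time: 17.17
ee_pos: [0.4432, 0.0344, 0.1272]
orientation: [180.0, 0.1, 3.5]
contact_force: [0.4, 1.2, -3.1]
gripper_width: 0.0318
grasp_force: 55.0
```

```bash
python3 -m inch '[[-1,0.2,0.12,0,0,0,0],[-1,0.28,0.167,0,0,0,0],[-1,0.3,0.18,0,0,0,0],[-1,0.3,0.18,0,0,0,0],[-1,0.3,0.18,0,0,0,0],[-1,0.28,0.167,0,0,0,0],[-1,0.244,0.14,0,0,0,0],[-1,0.1,0.059,0,0,0,0],[-1,0,0,0.25,0,0,0],[-1,0,0,0.23,0,0,0]]'
python3 -m inch '[[-1,0,0,0,0,0,0],[-1,0,0,0.06,0,0,0],[-1,0,0,0.08,0,0,0],[-1,0,0,0.08,0,0,0],[-1,0,0,0.07,0,0,0],[-1,0,0,0.06,0,0,0],[-1,0,0,0.06,0,0,0],[-1,0,0,0.05,0,0,0],[-1,0,0,0.04,0,0,0],[-1,0,0,0,0,0,0]]'
python3 -m inch '[[-1,0,0,0.02,0,0,0],[-1,0,0,0.01,0,0,0],[-1,0,0,0.01,0,0,0],[-1,0,0,0,0,0,0],[-1,0,0,0,0,0,0],[-1,0,0,0,0,0,0],[-1,0,0,0,0,0,0],[-1,0,0,0,0,0,0],[-1,0,0,0,0,0,0],[-1,0,0,0,0,0,0]]'
```

```text
time: 18.0
ee_pos: [0.6526, -0.0732, 0.0788]
orientation: [179.9, -0.1, 3.5]
contact_force: [-0.8, 0.7, -3.9]
gripper_width: 0.032
grasp_force: 55.0
time: 18.83
ee_pos: [0.6512, -0.0715, 0.0282]
orientation: [180.0, 0.0, 3.6]
contact_force: [2.5, -0.6, -6.6]
gripper_width: 0.0319
grasp_force: 54.9
time: 19.67
ee_pos: [0.6511, -0.0716, 0.0272]
orientation: [-180.0, 0.0, 3.6]
contact_force: [-2.6, 1.1, 5.9]
gripper_width: 0.0321
grasp_force: 54.9
```

```bash
python3 -m inch '[[0.15,0,0,0,0,0,0],[0.15,0,0,0,0,0,0],[0.15,0,0,0,0,0,0],[0.15,0,0,0,0,0,0],[0.15,0,0,-0.14,0,0,0],[0.15,0,0,-0.3,0,0,0],[0.15,0,0,-0.3,0,0,0],[0.15,0,0,-0.2,0,0,0],[0.15,0,0,0,0,0,1],[0.15,0,0,0,0,0,0.7]]'
python3 -m inch '[[0.15,-0.306,-0.023,0,0,0,0],[0.15,-0.306,-0.023,0,0,0,0],[0.15,-0.306,-0.023,0,0,0,0],[0.15,-0.306,-0.023,0,0,0,0],[0.15,-0.306,-0.023,0,0,0,0],[0.15,-0.306,-0.023,0,0,0,0],[0.15,-0.306,-0.023,0,0,0,0],[0.15,0,0,0.2,0,0,0],[0.15,0,0,0.1,0,0,0],[0.15,0,0,0,0,0,0]]'
python3 chk.py scene 18 12 33
python3 - <<'E'
from h import *
from station import arm
w=arm.grab_frame("wrist")
cv2.imwrite('pics/w5.png',w["color"][...,::-1])
E
```

```text
time: 20.5
ee_pos: [0.6526, -0.0721, 0.1217]
orientation: [180.0, -0.2, -3.4]
contact_force: [0.3, 0.4, 0.2]
gripper_width: 0.0535
grasp_force: 0.0
time: 21.33
ee_pos: [0.437, -0.0434, 0.0885]
orientation: [-180.0, 0.2, -3.2]
contact_force: [0.7, 0.2, -0.9]
gripper_width: 0.0536
grasp_force: 0.0
scene 18 -0.025 top 0.0551 axis 0.0461 y 0.0034 45
scene 18 0 top 0.0543 axis 0.0453 y 0.0022 45
  s range -0.058 0.06
scene 12 -0.025 top 0.0521 axis 0.0461 y 0.0036 30
scene 12 0 top 0.052 axis 0.046 y 0.0033 27
  s range -0.05 0.055
scene 33 -0.025 top 0.0611 axis 0.0446 y 0.0024 71
scene 33 0 top 0.0621 axis 0.0456 y 0.0034 66
  s range -0.071 0.076
[ 0.43796728 -0.0436656   0.08925121]
```

View pics/w5.png

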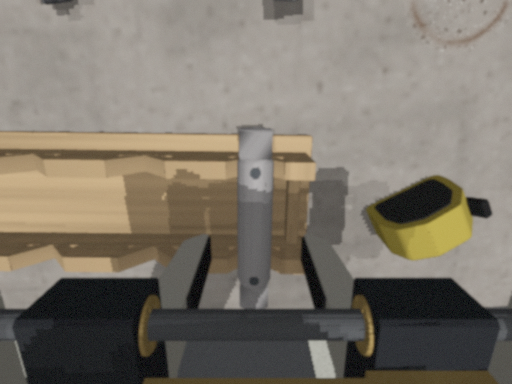

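The 33 is home. The fingers straddle the 25 mm tube at (255,215).

```bash
python3 -m inch '[[0.15,0,0,0.2,0,0,0],[0.15,0,0,0.2,0,0,0],[0.15,0,0,0.12,0,0,0],[0.15,0,0,0.05,0,0,0],[0.15,0,0,0,0,0,0],[-1,0,0,0,0,0,0],[-1,0,0,0,0,0,0],[-1,0,0,0,0,0,0],[-1,0,0,0,0,0,0],[-1,0,0,0,0,0,0]]' 55
python3 -m inch '[[-1,0,0,0,0,0,0],[-1,0,0,-0.1,0,0,0],[-1,0,0,-0.2,0,0,0],[-1,0,0,-0.3,0,0,0],[-1,0,0,-0.3,0,0,0],[-1,0,0,0,0,0,-1],[-1,0,0,0,0,0,-0.7],[-1,0,0,0,0,0,0],[-1,0,0,0,0,0,0],[-1,0,0,0,0,0,0]]'
```

```text
time: 22.27
ee_pos: [0.4388, -0.0429, 0.0332]
orientation: [-179.9, -0.0, -3.2]
contact_force: [1.9, 9.6, 2.7]
gripper_width: 0.0246
grasp_force: 5.2
time: 23.1
ee_pos: [0.4379, -0.0437, 0.1222]
orientation: [-180.0, 0.1, 3.5]
contact_force: [0.0, 0.0, -1.0]
gripper_width: 0.0238
grasp_force: 55.0
```

```bash
python3 -m inch '[[-1,0.22,-0.04,0,0,0,0],[-1,0.28,-0.05,0,0,0,0],[-1,0.32,-0.06,0,0,0,0],[-1,0.32,-0.06,0,0,0,0],[-1,0.32,-0.06,0,0,0,0],[-1,0.3,-0.05,0,0,0,0],[-1,0.246,-0.044,0,0,0,0],[-1,0.1,-0.02,0,0,0,0],[-1,0,0,0.25,0,0,0],[-1,0,0,0.2,0,0,0]]'
python3 -m inch '[[-1,0,0,0.03,0,0,0],[-1,0,0,0.06,0,0,0],[-1,0,0,0.07,0,0,0],[-1,0,0,0.07,0,0,0],[-1,0,0,0.06,0,0,0],[-1,0,0,0.06,0,0,0],[-1,0,0,0.05,0,0,0],[-1,0,0,0.05,0,0,0],[-1,0,0,0.03,0,0,0],[-1,0,0,0,0,0,0]]'
python3 -m inch '[[-1,0,0,0.02,0,0,0],[-1,0,0,0.01,0,0,0],[-1,0,0,0.01,0,0,0],[-1,0,0,0,0,0,0],[-1,0,0,0,0,0,0],[-1,0,0,0,0,0,0],[-1,0,0,0,0,0,0],[-1,0,0,0,0,0,0],[-1,0,0,0,0,0,0],[-1,0,0,0,0,0,0]]'
```

```text
time: 23.93
ee_pos: [0.6471, 0.0083, 0.0763]
orientation: [180.0, -0.0, 3.6]
contact_force: [-1.3, -0.5, -3.1]
gripper_width: 0.0237
grasp_force: 55.0
time: 24.77
ee_pos: [0.6465, 0.0083, 0.0288]
orientation: [-180.0, -0.0, 3.6]
contact_force: [2.5, -0.1, -4.7]
gripper_width: 0.024
grasp_force: 55.0
time: 25.6
ee_pos: [0.6463, 0.0083, 0.0275]
orientation: [-179.9, -0.0, 3.6]
contact_force: [-2.6, 1.8, 8.1]
gripper_width: 0.0237
grasp_force: 55.0
```

Now I'll release, rise, back off toward the robot and check all four.

```bash
python3 -m inch '[[0.1,0,0,0,0,0,0],[0.1,0,0,0,0,0,0],[0.1,0,0,0,0,0,0],[0.1,0,0,0,0,0,0],[0.1,0,0,-0.14,0,0,0],[0.1,0,0,-0.3,0,0,0],[0.1,0,0,-0.35,0,0,0],[0.1,0,0,-0.35,0,0,0],[0.1,0,0,-0.35,0,0,0],[0.1,0,0,-0.3,0,0,0]]'
python3 -m inch '[[0.1,-0.35,0,0,0,0,0],[0.1,-0.35,0,0,0,0,0],[0.1,-0.35,0,0,0,0,0],[0.1,-0.35,0,0,0,0,0],[0.1,0,0,0,0,0,0],[0.1,0,0,0,0,0,0],[0.1,0,0,0,0,0,0],[0.1,0,0,0,0,0,0],[0.1,0,0,0,0,0,0],[0.1,0,0,0,0,0,0]]'
python3 chk.py scene,wrist 18 12 25 33
python3 - <<'E'
from h import *
f=dict(np.load('l_wrist.npz'))
cv2.imwrite('pics/w6.png',cv2.resize(f["color"],(768,576))[...,::-1])
E
```

```text
time: 26.43
ee_pos: [0.6464, 0.0076, 0.207]
orientation: [180.0, -0.1, 3.6]
contact_force: [0.6, 0.6, 0.2]
gripper_width: 0.0508
grasp_force: 0.0
time: 27.27
ee_pos: [0.5076, -0.0008, 0.2045]
orientation: [180.0, -0.0, 3.6]
contact_force: [-0.9, 0.7, 0.2]
gripper_width: 0.0513
grasp_force: 0.0
scene 18 -0.025 top 0.0553 axis 0.0463 y 0.0028 46
scene 18 0 top 0.0541 axis 0.0451 y 0.0015 45
  s range -0.057 0.059
scene 12 -0.025 top 0.0527 axis 0.0467 y 0.0021 30
scene 12 0 top 0.0518 axis 0.0458 y 0.0029 28
  s range -0.05 0.053
scene 25 -0.025 top 0.0585 axis 0.046 y 0.0059 56
scene 25 0 top 0.058 axis 0.0455 y 0.0028 53
  s range -0.065 0.067
scene 33 -0.025 top 0.0616 axis 0.0451 y 0.0061 69
scene 33 0 top 0.0613 axis 0.0448 y 0.0036 70
  s range -0.071 0.076
wrist 18 -0.025 top 0.0558 axis 0.0468 y -0.0007 588
wrist 18 0 top 0.0559 axis 0.0469 y -0.0007 642
  s range -0.06 0.037
wrist 12 -0.025 top 0.053 axis 0.047 y -0.0002 351
wrist 12 0 top 0.0531 axis 0.0471 y -0.0002 372
  s range -0.052 0.036
wrist 25 -0.025 top 0.0592 axis 0.0467 y 0.0005 732
wrist 25 0 top 0.0592 axis 0.0467 y 0.0004 821
  s range -0.067 0.031
wrist 33 -0.025 top 0.0631 axis 0.0466 y 0.0009 1029
wrist 33 0 top 0.0631 axis 0.0466 y 0.0005 1120
  s range -0.072 0.032
[ 0.50711838 -0.00085858  0.20443633]
```

View pics/w6.png

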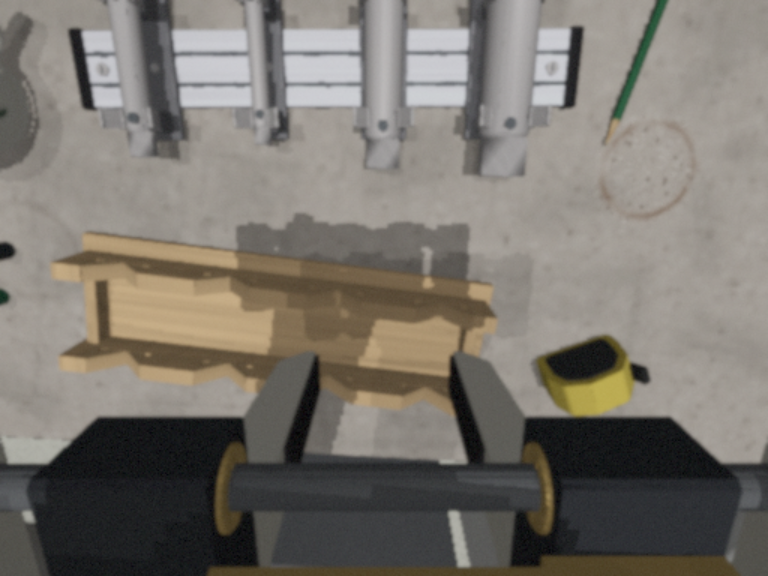

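All four tubes are in their clips at (130,75), (260,70), (385,80) and (510,90), with axes at about 46.5 mm and centred to 3 mm. The rack is empty and the gripper is clear.

```bash
python3 -c "
from station import arm
print(arm.job_done())"
```

```text
the job is handed in; nothing more can be done
None
```

All four spanners are snapped fully home in their matching clips (measured about 46 mm axis height, centred to about 3 mm), the gripper never contacted the mug as far as I could tell, and the job was handed in at about 27 s; the hand-in gave no verdict.

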